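# Shut the narrow tray and draw out the wide one

## Robot

A 6-joint arm with a two-finger parallel gripper is mounted at the origin on a cart in front of the work surface, level with it; the furniture and walls round the work are solid. World frame = base frame: x ahead of the robot, y to its left, z up, the work surface at z = 0. Lengths are in m, angles in rad, forces in N, time in s.
With the tool pointing down it reaches from about 0.4 to 0.925 m from the base axis. Payload 3.4 kg.
Tool frame: the origin (TCP) lies at the very end of the fingers, on their centre line; the grasp point (between the pads) lies 19 mm behind it; z points along the fingers, y is the line along which they close (so a half turn about z gives the same grasp; the last joint's range is limited). The gripper opens to 85 mm and grips with 20 to 120 N. Pads are 22 mm wide; open, the fingers measure 114 mm over their backs; the gripper's body (76 mm by 85 mm) begins 54 mm behind the grasp point. The pads swing forward as they close: fully open they stand 13 mm farther back than shut.
Start: joints at [-1.204, 0.307, 1.506, -0, 1.328, -0.073], TCP at [0.245, -0.52, 0.231] pointing down, gripper open.
Joint ranges: [-3.12, 3.12], [-1.05, 2.28], [0.14, 2.33], [-1.42, 4.57], [0.1, 2.73], [-2.68, 2.68]. Speed limits (rad/s): [2.57, 2.57, 3.14, 3.14, 3.14, 3.14].

## Interface

Orientations are given as a unit quaternion [w, x, y, z].
In Python, from workcell import robot gives the robot as it stands.
- The arm moves only by the tool send_rows, never from a script. Its arguments are lists of equal length, an entry for each row: "delta_rot": the turn, a rotation vector about the tool's x, y, z in rad, a list of three; "offset": the shift along the tool's x, y, z in cm, a list of three; "gripper": the opening in per cent of the stroke, from 0 (shut) to 100 (fully open). In form: {"delta_rot": [[wx, wy, wz], ...], "offset": [[x, y, z], ...], "gripper": [gripper, ...]}. A call has 1 to 20 rows; each row is the pose to reach, as a shift and turn from the pose commanded when the call began, along the tool's axes at that moment; what a row does not reach only later rows make up. A row lasts 1/8 s, in which the tool goes at most 62.5 mm and 10.7 degrees, less where a joint would pass 70% of its speed; a pose out of reach is approached as far as the arm can. A call with a gripper value outside its range is refused whole. The fingers move at their own pace and stop on an object; the grip force is fixed at half the most. Time passes only in rows, so rows that repeat a pose let the fingers close. It gives the time, the measured TCP pose, the force, the opening and the grip force at its end, in the units of the state.
- robot.observe(): the state, without advancing time (a new reading comes with each control period).
- robot.camera(name): name is "scene" or "top" or "wrist"; returns a dict with "color" (420x560x3 uint8, red, green, blue), "depth" (420x560 float32, m along the optical axis (not along the pixel's ray), 0 where there is no reading), "K" (3x3 intrinsics, pixels), "k1" (the pictures are not rectified: a ray, as slopes to the right and down, at radius r is drawn at 1 + k1 r^2 times it, then the intrinsics apply), "T" (4x4, takes a point from camera to world coordinates); the wrist camera has in their place "mount" (4x4, takes a point from camera to tool coordinates, whose origin is the TCP and whose axes are the flange's). Camera axes: x right, y down, z forward; pixel columns grow to the right and rows downward; lengths in m; the calibration is good to about 2 mm. A picture is of the moment at which its call begins: read the wrist's pose just before it.
- robot.job_done(): hands the job in; it is judged then, once.
The state is a dict: "clock": time; "joint_pos": joint angles; "qvel": joint speeds; "joint_torque": joint torques, N m; "tcp_pos": TCP position; "tool_rot": TCP orientation; "force": force on the tool from outside, world axes, zero at the start; "moment": the same for the moment, N m; "width": finger opening in m; "grasp_force": force on a finger pad.
Only numpy, scipy, OpenCV 4.12 (cv2) and the standard library are available. Lean on these libraries where they do the work, as an engineer would, in place of code of your own. Each camera call takes 0.05 s, during which the arm holds its last target. There are 200 camera calls.

## Task

One of the two low steel tray units on the bench, the narrow one, has been left standing open: push its tray fully home first. Then hook a fingertip behind the lip of the wide tray and draw it all the way out to its stop, so that the bearing lying in it can be got at. Pinch and lift nothing, do not touch the bearing, which stays lying in its tray, and leave the torch, the tape measure and the spark plug where they are.

Things in the scene. Friction and masses are not known exactly. Their poses are not given: they have to be found in the camera images.
- wide_unit: Fixed housing of the wide tray: low dark sheet-steel box, 200 mm deep (x) x 150 mm wide (y) x 60 mm high. Origin: centre of its underside, on the bench top. Its -x axis points out of the front, the way the tray slides out. A cover at 56 to 60 mm height hides all but the front 65 mm of the shut tray.
- wide_tray (a joint): How far the wide tray is slid out of its housing along the housing's -x, in m: 0 = fully home against its stop, 0.10 = fully out against its stop. Plain runners, about 2.5 N of friction (drag rises a little with speed), no spring or catch: it stays where it is left. The bearing lies loose in it, under the cover at first. At the start it is at most 12 mm out.
- wide_pull (a point): Middle of the back of the wide tray's lip, 46.5 mm above the bench, where a fingertip bears to draw the tray out (along this frame's -x). The lip is a 4 mm bare steel skin with a rolled 9 mm bead along the back of the front plate's top edge; bead top 51 mm above the bench. Moves with the tray; x points into the housing, y to its left, z up.
- wide_pocket (a point): Centre of the floor (11 mm above the bench) of the wide tray's empty finger pocket, 26 mm behind wide_pull, axes alike. The pocket is open from above, 52 mm long from lip bead to a low divider (top 35 mm above the bench) and 132 mm wide; the housing's cover starts just behind the divider when the tray is home.
- wide_push (a point): Centre of the wide tray's front plate, on its outer face, 28 mm above the bench; the plate is bare steel, 144 mm wide, 4 mm thick, from 8 to 48 mm above the bench, with a small paper card on it. Axes as wide_pull. Pushing here along +x slides the tray in.
- narrow_unit: Fixed housing of the narrow tray: low dark sheet-steel box, 200 mm deep (x) x 100 mm wide (y) x 60 mm high. Origin: centre of its underside, on the bench top. Its -x axis points out of the front, the way the tray slides out. A cover at 56 to 60 mm height hides all but the front 65 mm of the shut tray.
- narrow_tray (a joint): How far the narrow tray is slid out of its housing along the housing's -x, in m: 0 = fully home against its stop, 0.10 = fully out against its stop. Plain runners, about 2.5 N of friction (drag rises a little with speed), no spring or catch: it stays where it is left. A roll of black tape lies loose in it. At the start it stands 45 to 75 mm out. The two units stand side by side with parallel or nearly parallel fronts; either may be the left one.
- narrow_pull (a point): Middle of the back of the narrow tray's lip, 46.5 mm above the bench, where a fingertip bears to draw the tray out (along this frame's -x). The lip is a 4 mm bare steel skin with a rolled 9 mm bead along the back of the front plate's top edge; bead top 51 mm above the bench. Moves with the tray; x points into the housing, y to its left, z up.
- narrow_pocket (a point): Centre of the floor (11 mm above the bench) of the narrow tray's empty finger pocket, 26 mm behind narrow_pull, axes alike. The pocket is open from above, 52 mm long from lip bead to a low divider (top 35 mm above the bench) and 82 mm wide; the housing's cover starts just behind the divider when the tray is home.
- narrow_push (a point): Centre of the narrow tray's front plate, on its outer face, 28 mm above the bench; the plate is bare steel, 94 mm wide, 4 mm thick, from 8 to 48 mm above the bench, with a small paper card on it. Axes as narrow_pull. Pushing here along +x slides the tray in.
- wide_well (a point): Centre of the floor of the wide tray's rear compartment (11 mm above the bench), which is 125 mm long and 132 mm wide, its divider and walls 24 to 31 mm high; moves with the tray; x points into the housing, z up.
- bearing: Plain steel ball bearing, 72 mm across and 18 mm thick, lying flat and loose in the wide tray's rear compartment. Origin: centre of its underside.
- narrow_well (a point): Centre of the floor of the narrow tray's rear compartment (11 mm above the bench), 125 mm long and 82 mm wide; otherwise as wide_well.
- tape_black: Roll of black tape, 57 mm across and 19 mm thick, lying flat and loose in the narrow tray's rear compartment. Origin: centre of its underside.
- torch: Black torch lying on the bench to the left of the units, 39 x 138 x 39 mm. Origin: centre of its underside. Leave alone.
- tape_measure: Yellow tape measure on the bench to the right of the units, 71 x 76 x 34 mm. Origin: centre of its underside. Leave alone.
- spark_plug: Spark plug lying on the bench near its front edge, to the left of the units and nearer than the torch, 21 x 90 x 18 mm. Origin: centre of its underside. Leave alone.

How it is judged:
On the way, in this order (a step that is already met when the one before it is completed fails the run):
1. the narrow tray is pushed fully home (within 6 mm) while the wide tray is still in (less than 35 mm out) (value of joint narrow_tray below 0.006 m and value of joint wide_tray below 0.035 m), for 0.2 s.
2. the wide tray is drawn out to its stop (within 8 mm) (value of joint wide_tray above 0.092 m), for 0.2 s.
At the end, for the whole second after the job is handed in: The narrow tray is home within 6 mm, the wide tray is out at its stop within 8 mm and at rest, the bearing lies flat on the floor of the wide tray's rear compartment at rest, and torch, tape measure and spark plug are within 20 mm of where they started (value of joint narrow_tray below 0.006 m and value of joint wide_tray above 0.092 m and velocity of joint wide_tray below 0.01 m/s and z of bearing in the frame of wide_well between -0.01 and 0.01 m and x of bearing in the frame of wide_well between -0.04 and 0.04 m and y of bearing in the frame of wide_well between -0.04 and 0.04 m and linear speed of bearing below 0.02 m/s and distance of each of torch, tape_measure, spark_plug from where it was at the start of the episode below 0.02 m); the robot touches nothing.
It fails at once if the bearing or the tape roll is lifted off the floor of its tray (10 mm) (z of bearing in the frame of wide_well above 0.01 m or z of tape_black in the frame of narrow_well above 0.01 m).
It fails at once if the fingers touch the bearing (contact force between the fingers and bearing above 0.5 N).
It fails at once if the wide tray's front is pinched (fingers press on its outer face and on its lip at once) (contact force between the fingers and wide_plate above 2 N and (contact force between the fingers and wide_skin above 2 N or contact force between the fingers and wide_bead above 2 N)).
It fails at once if the narrow tray's front is pinched (fingers press on its outer face and on its lip at once) (contact force between the fingers and narrow_plate above 2 N and (contact force between the fingers and narrow_skin above 2 N or contact force between the fingers and narrow_bead above 2 N)).
It fails at once if the torch, the tape measure or the spark plug is moved more than 20 mm (distance of any of torch, tape_measure, spark_plug from where it was at the start of the episode above 0.02 m).
It also fails if it takes over 48 s, if anything falls off the work surface, if the arm or the gripper's body presses on something with over 40 N, if the wrist force passes 120 N, or if a joint passes its speed limit or range.

## Working session

There is one attempt and no reset: what is moved stays moved. The work goes in short steps, Python scripts to look and compute and a tool call to move; the robot and the scene stay as the last step left them, time stands still between calls to the robot, and variables do not carry over. Pictures are saved under pics/ and viewed, at most 10 in all, crops included, and the job is handed in when it is done.

Besides the shell and the picture viewer there is one more tool, called after ">>>" as name(argument=value, ...) on one line, values as JSON. send_rows: Moves the arm, as the interface text tells. Its arguments: {"type":"object","properties":{"delta_rot":{"type":"array","items":{"type":"array","items":{"type":"number"}}},"offset":{"type":"array","items":{"type":"array","items":{"type":"number"}}},"gripper":{"type":"array","items":{"type":"number"}}},"required":["delta_rot","offset","gripper"]}

```bash
mkdir -p pics
cat > h.py <<'E'
import numpy as np, cv2, sys
from workcell import robot
from scipy.spatial.transform import Rotation as R
def cloud(c):
    d=c["depth"];h,w=d.shape;K=c["K"]
    v,u=np.mgrid[:h,:w]
    p=cv2.undistortPoints(np.stack([u,v],-1).reshape(-1,1,2).astype(np.float64),K,np.array([c["k1"],0,0,0.]),).reshape(h,w,2)
    P=np.dstack([p[...,0]*d,p[...,1]*d,d])
    T=c["T"]
    return P@T[:3,:3].T+T[:3,3]
E
python3 - <<'E'
from h import *
s=robot.observe();print({k:np.round(v,3) for k,v in s.items()})
for n in("top","scene"):
    c=robot.camera(n);cv2.imwrite(f"pics/{n}0.png",c["color"][...,::-1]);P=cloud(c);np.savez(f"{n}0.npz",P=P,color=c["color"],depth=c["depth"],T=c["T"],K=c["K"])
    print(n,np.round(c["T"],3).tolist(),c["K"].tolist(),c["k1"])
E
```

```text
{'clock': np.float64(0.0), 'joint_pos': array([-1.203,  0.308,  1.508,  0.   ,  1.328, -0.073]), 'qvel': array([-0.001,  0.002, -0.001,  0.001, -0.002,  0.001]), 'joint_torque': array([-3.0000e-03, -4.5755e+01, -2.5192e+01, -0.0000e+00,  1.3000e-02,
        0.0000e+00]), 'tcp_pos': array([ 0.245, -0.519,  0.23 ]), 'tool_rot': array([-0.001,  0.976,  0.219, -0.   ]), 'force': array([-0.919,  0.425, -0.235]), 'moment': array([-0.034,  0.018,  0.021]), 'grasp_force': np.float64(0.0), 'width': np.float64(0.086)}
top [[0.023, -0.989, 0.148, 0.382], [-0.999, -0.02, 0.026, -0.026], [-0.023, -0.148, -0.989, 1.086], [0.0, 0.0, 0.0, 1.0]] [[464.21017741711887, 0.0, 283.7979425796722], [0.0, 464.21017741711887, 211.15791660043894], [0.0, 0.0, 1.0]] 0.05485693340250913
scene [[-0.698, -0.38, 0.607, -0.269], [-0.716, 0.372, -0.591, 0.789], [-0.001, -0.847, -0.532, 0.769], [0.0, 0.0, 0.0, 1.0]] [[539.3480403027938, 0.0, 283.0628978754595], [0.0, 539.3480403027938, 207.5308489526758], [0.0, 0.0, 1.0]] -0.20460828579483084
```

View pics/top0.png

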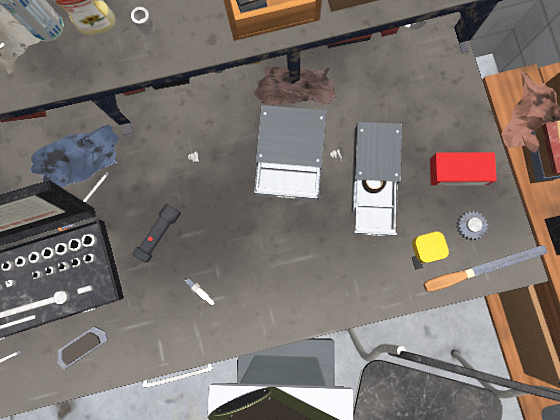

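View pics/scene0.png

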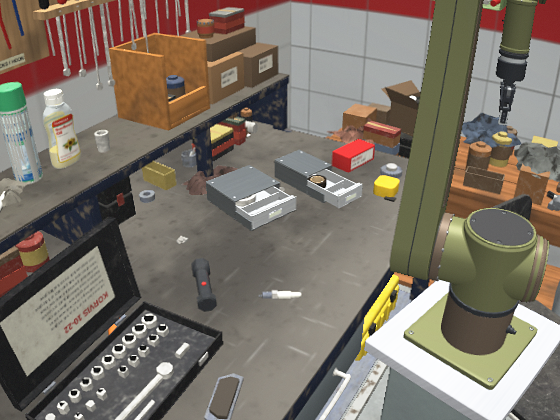

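The top view shows the wide unit at left (cover about 263–325 × 105–165, lip at row ~194). The narrow unit is at right (cover 357–402 × 123–180, lip at row ~234), standing open. The tape measure is at (431,247), the torch at (157,233) and the spark plug at (200,290). Next I'll measure from depth.

Run:
```python
from h import *
D=np.load("top0.npz");P=D["P"];z=P[...,2]
for n,(u0,u1,v0,v1) in {"wide":(245,335,95,205),"narrow":(345,412,112,245)}.items():
    sub=P[v0:v1,u0:u1].reshape(-1,3)
    print(n,"bench z",np.median(sub[sub[:,2]<0.02][:,2]))
    cov=sub[(sub[:,2]>0.052)&(sub[:,2]<0.075)]
    r=cv2.minAreaRect((cov[:,:2]*1000).astype(np.float32));print("cover rect mm",r,cv2.boxPoints(r).round(0).tolist(),np.median(cov[:,2]))
    al=sub[(sub[:,2]>0.035)&(sub[:,2]<0.075)]
    r=cv2.minAreaRect((al[:,:2]*1000).astype(np.float32));print("all rect mm",r,cv2.boxPoints(r).round(0).tolist())
    # height profile down the centre column
    u=(u0+u1)//2-2
    for v in range(v0+50,v1,2): print(v,np.round(P[v,u],3).tolist(),end=";")
    print()
# other
for n,(u,v) in {"torch":(157,233),"tm":(431,247),"plug":(200,290),"red":(463,168),"shelf":(200,75)}.items(): print(n,P[v,u].round(3))
```

```text
wide bench z 0.0028444308386464945
cover rect mm ((677.0282592773438, -8.246513366699219), (149.92442321777344, 206.0100555419922), 85.99664306640625) [[569.0, -76.0], [775.0, -90.0], [785.0, 59.0], [580.0, 74.0]] 0.06116125406147099
all rect mm ((676.28076171875, -8.194198608398438), (149.92442321777344, 207.50865173339844), 85.99664306640625) [[568.0, -76.0], [775.0, -90.0], [785.0, 59.0], [578.0, 74.0]]
145 [0.688, -0.005, 0.061];147 [0.683, -0.005, 0.061];149 [0.677, -0.006, 0.064];151 [0.674, -0.006, 0.061];153 [0.669, -0.006, 0.063];155 [0.665, -0.006, 0.06];157 [0.659, -0.006, 0.062];159 [0.655, -0.006, 0.06];161 [0.651, -0.006, 0.06];163 [0.645, -0.006, 0.062];165 [0.653, -0.005, 0.012];167 [0.649, -0.006, 0.012];169 [0.637, -0.006, 0.04];171 [0.638, -0.006, 0.017];173 [0.634, -0.006, 0.013];175 [0.63, -0.006, 0.01];177 [0.625, -0.006, 0.011];179 [0.621, -0.006, 0.007];181 [0.614, -0.006, 0.016];183 [0.61, -0.006, 0.01];185 [0.604, -0.007, 0.015];187 [0.6, -0.007, 0.013];189 [0.595, -0.007, 0.013];191 [0.584, -0.007, 0.049];193 [0.578, -0.008, 0.052];195 [0.574, -0.008, 0.049
[... 1094 characters left out ...]
15];204 [0.563, -0.212, 0.014];206 [0.555, -0.208, 0.036];208 [0.555, -0.213, 0.009];210 [0.549, -0.212, 0.015];212 [0.545, -0.212, 0.014];214 [0.54, -0.213, 0.011];216 [0.536, -0.212, 0.011];218 [0.531, -0.212, 0.012];220 [0.526, -0.212, 0.01];222 [0.521, -0.212, 0.014];224 [0.517, -0.212, 0.013];226 [0.513, -0.213, 0.007];228 [0.507, -0.212, 0.013];230 [0.499, -0.206, 0.049];232 [0.494, -0.206, 0.049];234 [0.491, -0.207, 0.039];236 [0.49, -0.214, -0.0];238 [0.485, -0.214, 0.002];240 [0.481, -0.214, -0.001];242 [0.476, -0.214, -0.003];244 [0.471, -0.214, -0.002];
torch [0.483 0.288 0.038]
tm [ 0.465 -0.33   0.034]
plug [0.357 0.188 0.016]
red [ 0.644 -0.401  0.048]
shelf [0.802 0.179 0.171]
```

>>> send_rows(delta_rot=[[0,0,0.16],[0,0,0.32],[0,0,0.48],[0,0,0.48],[0,0,0.48],[0,0,0.48],[0,0,0.48],[0,0,0.48],[0,0,0.48],[0,0,0.48]], offset=[[4,-2.5,1.4],[8,-5,2.8],[12,-7.5,4.1],[16,-10,5.5],[20,-12.5,6.9],[24,-15,8.3],[28,-17.5,9.6],[32,-20,11],[32,-20,11],[32,-20,11]], gripper=[0,0,0,0,0,0,0,0,0,0])

```text
clock: 1.35
tcp_pos: [0.4492, -0.2027, 0.1211]
tool_rot: [0.0, 1.0, -0.019, -0.0]
force: [0.1, -0.7, -0.4]
width: -0.0
grasp_force: 0.0
```

```bash
cat >> h.py <<'E'
def st():
    s=robot.observe();M=R.from_quat(s["tool_rot"][[1,2,3,0]]).as_matrix()
    print("t",round(float(s["clock"]),2),"tcp",s["tcp_pos"].round(4),"x",M[:,0].round(3),"z",M[:,2].round(3),"F",s["force"].round(1),"w",round(float(s["width"]),3))
    return s,M
def wrist():
    s,M=st();c=robot.camera("wrist");T=np.eye(4);T[:3,:3]=M;T[:3,3]=s["tcp_pos"];c["T"]=T@c["mount"];return c
E
python3 - <<'E'
from h import *
c=wrist();cv2.imwrite("pics/w1.png",c["color"][...,::-1])
P=cloud(c);np.savez("w1.npz",P=P)
E
```

```text
t 1.35 tcp [ 0.4492 -0.2027  0.1211] x [ 0.999 -0.038 -0.001] z [-0.001 -0.    -1.   ] F [ 0.1 -0.7 -0.4] w -0.0
```

View pics/w1.png

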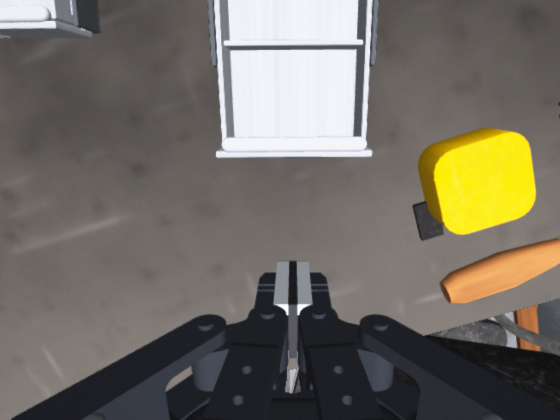

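The wrist view shows the narrow lip centred at column 294 and the closed fingers at column 293, so they're lined up. The way down is clear, with the tape measure well to the right (~475,180). Going down and pushing.

>>> send_rows(delta_rot=[[0,0,0],[0,0,0],[0,0,0],[0,0,0],[0,0,0],[0,0,0],[0,0,0],[0,0,0],[0,0,0],[0,0,0],[0,0,0],[0,0,0],[0,0,0],[0,0,0],[0,0,0],[0,0,0]], offset=[[0,0,3],[0,0,6],[0,0,9],[0,0,9.5],[0,0,9.5],[1,0,9.5],[2,0,9.5],[2.7,0,9.5],[3.4,0,9.5],[4.1,0,9.5],[4.8,0,9.5],[5.5,0,9.5],[6.2,0,9.5],[6.9,0,9.5],[7.5,0,9.5],[7.5,0,9.5]], gripper=[0,0,0,0,0,0,0,0,0,0,0,0,0,0,0,0])

```text
clock: 3.4
tcp_pos: [0.5257, -0.2061, 0.0263]
tool_rot: [0.0, 1.0, -0.019, 0.001]
force: [-0.1, 0.1, 0.0]
width: 0.0002
grasp_force: 0.2
```

>>> send_rows(delta_rot=[[0,0,0],[0,0,0],[0,0,0],[0,0,0],[0,0,0]], offset=[[0.2,0,0],[0.4,0,0],[0.6,0,0],[0.8,0,0],[0.8,0,0]], gripper=[0,0,0,0,0])

```text
clock: 4.03
tcp_pos: [0.5328, -0.2062, 0.0264]
tool_rot: [0.0, 1.0, -0.02, 0.0]
force: [-1.2, -1.8, -0.4]
width: -0.0
grasp_force: 0.7
```

Run:
```python
from h import *
st()
c=robot.camera("top");P=cloud(c)
sub=P[112:245,345:412].reshape(-1,3);a=sub[(sub[:,2]>0.035)&(sub[:,2]<0.075)]
r=cv2.minAreaRect((a[:,:2]*1000).astype(np.float32));print(cv2.boxPoints(r).round(0).tolist())
```

```text
t 4.03 tcp [ 0.5328 -0.2062  0.0264] x [ 0.999 -0.039  0.001] z [ 0.001 -0.    -1.   ] F [-1.2 -1.8 -0.4] w -0.0
[[552.0, -256.0], [744.0, -263.0], [748.0, -161.0], [555.0, -153.0]]
```

>>> send_rows(delta_rot=[[0,0,0],[0,0,0],[0,0,0],[0,0,0]], offset=[[0.2,0,0],[0.4,0,0],[0.6,0,0],[0.6,0,0]], gripper=[0,0,0,0])

```text
clock: 4.58
tcp_pos: [0.5338, -0.2059, 0.0263]
tool_rot: [-0.0, 1.0, -0.019, -0.004]
force: [-11.4, -3.2, 9.4]
width: 0.0002
grasp_force: 6.0
```

>>> send_rows(delta_rot=[[0,0,0],[0,0,0],[0,0,0],[0,0,0],[0,0,0],[0,0,0],[0,0,0],[0,0,0.03],[0,0,0.03],[0,0,0.03],[0,0,0.03],[0,0,0.03],[0,0,0.03]], offset=[[0.2,0,0],[0.2,0,0],[-1,0,0],[-3,0,0],[-3,0,-3],[-3,0,-7],[-3,0,-10],[-3,-4,-10],[-3,-8,-10],[-3,-13,-10],[-3,-18,-10],[-3,-20.5,-10],[-3,-20.5,-10]], gripper=[0,0,0,0,0,0,0,0,0,0,0,0,0])

```text
clock: 6.2
tcp_pos: [0.5171, 0.002, 0.1266]
tool_rot: [-0.0, 0.999, -0.033, 0.001]
force: [-0.1, 0.4, 0.5]
width: -0.0003
grasp_force: 0.0
```

Run:
```python
from h import *
c=wrist();cv2.imwrite("pics/w2.png",c["color"][...,::-1]);P=cloud(c);np.savez("w2.npz",P=P)
c=robot.camera("top");P=cloud(c)
sub=P[112:245,345:412].reshape(-1,3);a=sub[(sub[:,2]>0.035)&(sub[:,2]<0.075)]
r=cv2.minAreaRect((a[:,:2]*1000).astype(np.float32));print("narrow",r,cv2.boxPoints(r).round(0).tolist())
```

```text
t 6.2 tcp [0.5171 0.002  0.1266] x [ 0.998 -0.066  0.002] z [ 0.002  0.001 -1.   ] F [-0.1  0.4  0.5] w -0.0
narrow ((644.1937255859375, -208.17564392089844), (101.69851684570312, 203.40357971191406), 88.10994720458984) [[541.0, -256.0], [744.0, -262.0], [748.0, -161.0], [544.0, -154.0]]
```

View pics/w2.png

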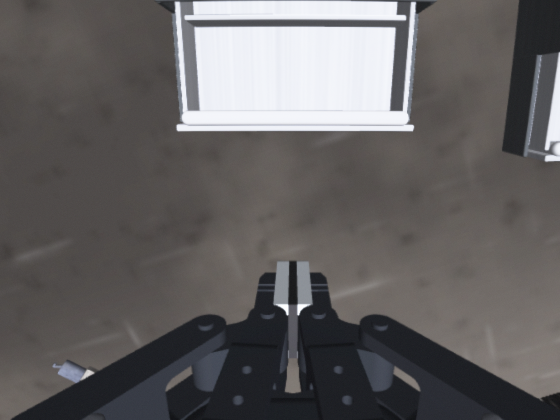

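The wide tray's lip runs across rows 118–130, columns 178–412, with its centre at column 295 in line with the fingers. The pocket behind it is empty up to the divider at row 17. The narrow tray now measures about 203 mm overall, so it's home.

Run:
```python
from h import *
P=np.load("w2.npz")["P"]
for v in (17,40,80,100,108,114,118,122,126,128,130): print(v,P[v,295].round(4))
print(P[120,190].round(4),P[120,400].round(4))
```

```text
17 [ 0.6394 -0.0076  0.0349]
40 [ 0.63   -0.0071  0.0116]
80 [ 0.6049 -0.0055  0.0103]
100 [ 0.5918 -0.0047  0.0101]
108 [ 0.5865 -0.0044  0.0117]
114 [ 0.5842 -0.004   0.0514]
118 [ 0.582  -0.0039  0.0519]
122 [ 0.5796 -0.0037  0.0505]
126 [ 0.577  -0.0036  0.0476]
128 [ 0.5758 -0.0035  0.0473]
130 [ 0.5747 -0.0034  0.0477]
[0.585  0.0587 0.0497] [ 0.577  -0.0658  0.0514]
```

>>> send_rows(delta_rot=[[0,0,0],[0,0,0],[0,0,0],[0,0,0],[0,0,0],[0,0,0],[0,0,0],[0,0,0],[0,0,0],[0,0,0],[0,0,0]], offset=[[4,0,0],[8,0,0],[9.5,0,0],[9.5,0,0],[9.5,0,3],[9.5,0,6],[9.5,0,8],[9.5,0,9],[9.5,0,10],[9.5,0,10],[9,0,10]], gripper=[0,0,0,0,0,0,0,0,0,0,0])

```text
clock: 7.68
tcp_pos: [0.6069, -0.0064, 0.027]
tool_rot: [0.0, 0.999, -0.035, 0.001]
force: [-0.5, -0.1, 1.1]
width: -0.0002
grasp_force: 0.0
```

>>> send_rows(delta_rot=[[0,0,0],[0,0,0],[0,0,0],[0,0,0],[0,0,0],[0,0,0],[0,0,0],[0,0,0],[0,0,0],[0,0,0],[0,0,0],[0,0,0],[0,0,0],[0,0,0],[0,0,0],[0,0,0],[0,0,0],[0,0,0],[0,0,0],[0,0,0]], offset=[[-0.4,0,0],[-0.8,0,0],[-1.2,0,0],[-1.7,0,0],[-2.2,0,0],[-2.7,0,0],[-3.2,0,0],[-3.7,0,0],[-4.2,0,0],[-4.8,0,0],[-5.4,0,0],[-6,0,0],[-6.6,0,0],[-7.2,0,0],[-7.8,0,0],[-8.3,0,0],[-8.8,0,0],[-9.2,0,0],[-9.5,0,0],[-9.5,0,0]], gripper=[0,0,0,0,0,0,0,0,0,0,0,0,0,0,0,0,0,0,0,0])

```text
clock: 10.18
tcp_pos: [0.5105, 0.0004, 0.0261]
tool_rot: [-0.0, 0.999, -0.035, -0.001]
force: [0.6, -0.5, 0.9]
width: -0.0001
grasp_force: 0.6
```

>>> send_rows(delta_rot=[[0,0,0],[0,0,0],[0,0,0],[0,0,0],[0,0,0],[0,0,0]], offset=[[-0.3,0,0],[-0.6,0,0],[-0.9,0,0],[-1.1,0,0],[-1.3,0,0],[-1.3,0,0]], gripper=[0,0,0,0,0,0])

```text
clock: 10.92
tcp_pos: [0.5015, 0.001, 0.0265]
tool_rot: [0.0, 0.999, -0.035, 0.003]
force: [7.3, -0.6, -6.0]
width: -0.0001
grasp_force: 3.8
```

>>> send_rows(delta_rot=[[0,0,0],[0,0,0],[0,0,0]], offset=[[-0.2,0,0],[-0.4,0,0],[-0.4,0,0]], gripper=[0,0,0])

```text
clock: 11.3
tcp_pos: [0.5015, 0.001, 0.027]
tool_rot: [0.0, 0.999, -0.035, 0.006]
force: [13.3, -0.4, -9.4]
width: 0.0001
grasp_force: 6.6
```

It's on its stop: the TCP hasn't moved while the force has risen. I'll ease forward, lift straight out and check.

>>> send_rows(delta_rot=[[0,0,0],[0,0,0],[0,0,0],[0,0,0],[0,0,0],[0,0,0],[0,0,0],[0,0,0],[0,0,0]], offset=[[0.5,0,0],[1.2,0,0],[1.7,0,0],[1.7,0,0],[1.7,0,-3],[1.7,0,-7],[1.7,0,-12],[-6,0,-14],[-6,0,-14]], gripper=[0,0,0,0,0,0,0,0,0])

```text
clock: 12.42
tcp_pos: [0.4299, 0.006, 0.1668]
tool_rot: [-0.0, 0.999, -0.035, -0.002]
force: [-0.1, -0.2, -0.1]
width: 0.0
grasp_force: 0.0
```

Run:
```python
from h import *
st()
c=robot.camera("top");cv2.imwrite("pics/top1.png",c["color"][...,::-1])
c2=wrist();cv2.imwrite("pics/w3.png",c2["color"][...,::-1]);Q=cloud(c2)
a=Q.reshape(-1,3);a=a[(a[:,2]>0.044)&(a[:,2]<0.056)&(abs(a[:,1])<0.03)&(a[:,0]>0.46)];print("lip x front", np.percentile(a[:,0],[1,5,50]) if len(a) else None)
```

```text
t 12.43 tcp [0.4299 0.006  0.1668] x [ 0.998 -0.069 -0.003] z [-0.003  0.    -1.   ] F [-0.1 -0.2 -0.1] w 0.0
t 12.47 tcp [0.429  0.0062 0.1667] x [ 0.998 -0.069 -0.004] z [-0.004  0.    -1.   ] F [-2.3 -0.   0.8] w -0.0
lip x front [0.47760051 0.47871218 0.48479263]
```

View pics/top1.png

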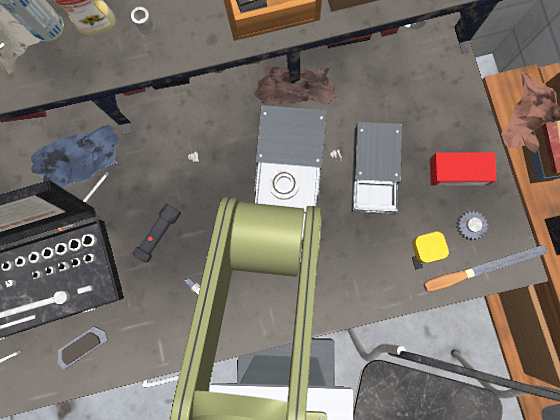

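View pics/w3.png

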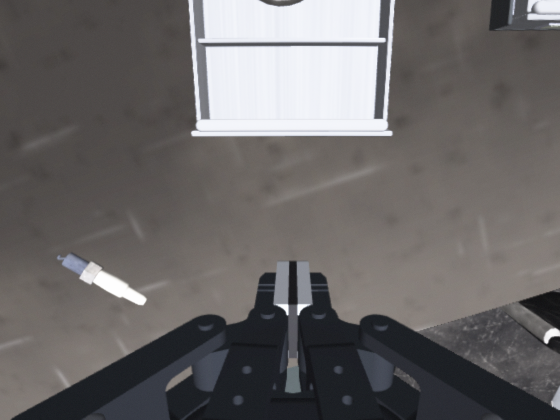

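The top view shows the bearing lying flat in the open wide tray at (284,184), the narrow tray shut, and the torch and tape measure where they were. The wrist view shows the lip at row 130 with the fingers clear of it. The spark plug at (100,280) hasn't been touched. The lip moved about 97 mm, so the tray is at its stop.

```bash
python3 -c "
from workcell import robot
print(robot.job_done())"
```

```text
the job is handed in; nothing more can be done
None
```

I handed the job in with the narrow tray pushed home against its stop and the wide tray drawn out to its stop; the bearing lies flat in it, untouched, and the torch, tape measure and spark plug were left alone (no verdict was returned).

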